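Slide the blue sample cassettes home for the drying oven

ROBOT

A 6-joint arm with a two-finger parallel gripper is mounted at the origin on the work surface. World frame = base frame: x ahead of the robot, y to its left, z up, the work surface at z = 0. Lengths are in m, angles in rad, forces in N, time in s.
With the tool pointing down it reaches from about 0.35 to 0.875 m from the base axis. Payload 4.2 kg.
Tool frame: the origin (TCP) lies at the centre of the arm's flange, where the gripper is bolted on; the fingertips stand 173 mm ahead of it and the grasp point (between the pads) lies 155 mm ahead of it (arm.grasp_offset is the distance from the TCP to the grasp point, in m); y points along the fingers, x is the direction in which the jaws open and shut, and the axes are right-handed (so a half turn about y gives the same grasp; the last joint's range is limited). The gripper opens to 85 mm and grips with 20 to 120 N. Pads are 22 mm wide; open, the fingers measure 114 mm over their backs; the gripper's body (76 mm by 85 mm) begins 54 mm behind the grasp point. The pads swing forward as they close: fully open they stand 13 mm farther back than shut.
Start: joints at [-1.066, 0.385, 0.008, 0, -1.194, -0.259], TCP at [0.152, -0.606, 0.405] pointing down, gripper open.
Joint ranges: [-3.14, 3.14], [-1.21, 2.06], [-1.07, 1.41], [-3.16, 2.05], [-2.99, -0.16], [-3.1, 3.1]. Speed limits (rad/s): [2.79, 2.79, 3.14, 3.14, 3.14, 3.14].

INTERFACE

Orientations are given as a unit quaternion [w, x, y, z].
In Python, from workcell import arm gives the robot as it stands. The module is installed in compiled form; this text tells all that it offers.
- The arm moves only by the shell command python3 -m pendant 'ROWS' [FORCE]. ROWS is JSON, a list of rows, each a list of 7 numbers: the shift along the tool's x, y, z in cm, then the turn, a rotation vector about the tool's x, y, z in units of 8 degrees (1.0 is 8 degrees), then the finger opening in cm, from 0 to 8.54. In form: [[dx, dy, dz, wx, wy, wz, gripper], ...]. A call has exactly 5 rows; each row is the pose to reach, as a shift and turn from the pose commanded when the call began, along the tool's axes at that moment; what a row does not reach only later rows make up. A row lasts 1/10 s, in which the tool goes at most 50 mm and 8.59 degrees, less where a joint would pass 70% of its speed; a pose out of reach is approached as far as the arm can. A call with a gripper value outside its range is refused whole. The fingers move at their own pace and stop on an object; FORCE is the grip in N (left out, the last holds). Time passes only in rows, so rows that repeat a pose let the fingers close, or fill a call up. It gives the time, the measured TCP pose, the force and the opening at its end, in the units of the state.
- arm.state(): the state, without advancing time (a new reading comes with each control period).
- arm.get_image(name): name is "side" or "top"; returns the picture (480x640x3 uint8, red, green, blue); there is no depth.
- arm.get_calibration(name): a dict with "K" (3x3 intrinsics, pixels), "D" ([k1, k2, p1, p2, k3] as OpenCV has them; the pictures are not rectified), "extrinsics" (4x4, takes a point from world to camera coordinates). Camera axes: x right, y up, looking along -z (the intrinsics and any distortion apply to the point x, -y, -z); pixel columns grow to the right and rows downward; lengths in m; the calibration is good to about 2 mm. A picture is of the moment at which its call begins. get_calibration takes no time and is no camera call.
- arm.job_done(): hands the job in, once; it reports no verdict.
The state is a dict: "time_s": time; "joint_pos": joint angles; "joint_vel": joint speeds; "effort": joint torques, N m; "tcp_pos": TCP position; "ee_rot": TCP orientation; "force": force on the tool from outside, world axes, zero at the start; "ft_torque": the same for the moment, N m; "gripper_width": opening from 0.0 (shut) to 1.0 (fully open).
Only numpy, scipy, OpenCV 4.12 (cv2) and the standard library are available. Lean on these libraries where they do the work, as an engineer would, in place of code of your own. Each camera call takes 0.05 s, during which the arm holds its last target.

TASK

Three blue-lidded sample cassettes stand one behind the other, in front of the blue stop on the green mat. Push the whole row from its rear end, without lifting any of them, until the front cassette is up against the blue stop; keep the row closed and straight all the way, and leave it standing squarely centred on the stop.

Things in the scene. Friction and masses are not known exactly. Their poses are not given: they have to be found in the camera images.
- blue_front: White plastic cassette with blue lid and paper label: a loose block 36 mm along its x, 60 mm along y, 32 mm tall, about 0.13 kg; origin at the centre of its underside, z up, x towards the blue stop. Front one of the row, nearest the stop. An orange-lidded pair before an orange stop 100 mm to one side, a glass jar and a brass weight (all under 50 mm tall) are not part of the job.
- blue_middle: White plastic cassette with blue lid and paper label: a loose block 36 mm along its x, 60 mm along y, 32 mm tall, about 0.13 kg; origin at the centre of its underside, z up, x towards the blue stop. Middle one of the row, 0.5 mm behind the front one.
- blue_rear: White plastic cassette with blue lid and paper label: a loose block 36 mm along its x, 60 mm along y, 32 mm tall, about 0.13 kg; origin at the centre of its underside, z up, x towards the blue stop. Rear one of the row, 0.5 mm behind the middle one. Push its rear face (60 mm wide, on its -x side, with a grey catch); the bench behind is free for 80 mm.
- blue_stop: Low blue bar fixed to the bench, 80 mm wide, 12 thick, 26 tall. Origin at bench level, mid-face, where the front cassette is to meet it; x points from the row square into the face (push direction), y along it. The row starts on the -x side, 90 to 150 mm short, within 10 mm and 3 deg of its x line, way flat and free. Seated, the centres are 18, 54 and 90 mm in front of the face.
Not all that is in view belongs to the job. What is shaped like the blue_rear but red is not meant.

How it is judged:
By the outcome, as a careful person would: the job done as asked, in the order asked, and still so for the second after the job is handed in, with the robot touching nothing.
It also fails if it takes over 35 s, if anything falls off the work surface, if the arm or the gripper's body presses on something with over 40 N, if the wrist force passes 120 N, or if a joint passes its speed limit or range.

## Working session

There is one attempt and no reset: what is moved stays moved. The work goes in short steps, Python scripts to look and compute and a shell command to move; the robot and the scene stay as the last step left them, time stands still between calls to the robot, and variables do not carry over. Pictures are saved under pics/ and viewed, and the job is handed in when it is done.

```bash
mkdir -p pics
python3 - <<'E'
from workcell import arm
import cv2,numpy as np
s=arm.state(); print({k:np.round(v,3) for k,v in s.items()}, arm.grasp_offset)
for n in("top","side"):
    im=arm.get_image(n); cv2.imwrite(f"pics/{n}0.png",im[:,:,::-1])
    c=arm.get_calibration(n); print(n,{k:np.round(v,4).tolist() for k,v in c.items()})
E
```

```text
{'time_s': np.float64(0.0), 'joint_pos': array([-1.066e+00,  3.860e-01,  7.000e-03, -1.000e-03, -1.194e+00,
       -2.590e-01]), 'joint_vel': array([ 0.   , -0.001,  0.   ,  0.002, -0.002, -0.   ]), 'effort': array([-0.0000e+00, -3.9229e+01,  1.8840e+01,  4.1860e+00, -5.0000e-03,
        0.0000e+00]), 'tcp_pos': array([ 0.152, -0.606,  0.404]), 'ee_rot': array([-0.436,  0.434,  0.558, -0.557]), 'force': array([-0.342, -0.371,  1.27 ]), 'ft_torque': array([-0.03 ,  0.013,  0.04 ]), 'gripper_width': np.float64(0.998)} 0.1547
top {'K': [[622.0747, 0.0, 314.3795], [0.0, 622.0747, 232.1194], [0.0, 0.0, 1.0]], 'D': [-0.1753, 0.0, 0.0, 0.0, 0.0], 'extrinsics': [[0.0238, -0.9997, -0.0018, 0.0436], [0.9908, 0.0234, 0.1333, -0.5441], [-0.1332, -0.005, 0.9911, -0.6105], [0.0, 0.0, 0.0, 1.0]]}
side {'K': [[612.9835, 0.0, 324.4384], [0.0, 612.9835, 231.9837], [0.0, 0.0, 1.0]], 'D': [0.0471, 0.0, 0.0, 0.0, 0.0], 'extrinsics': [[0.972, -0.2348, -0.0109, -0.4879], [0.1615, 0.6333, 0.7569, -0.1505], [-0.1708, -0.7375, 0.6534, -0.5628], [0.0, 0.0, 0.0, 1.0]]}
```

View pics/top0.png

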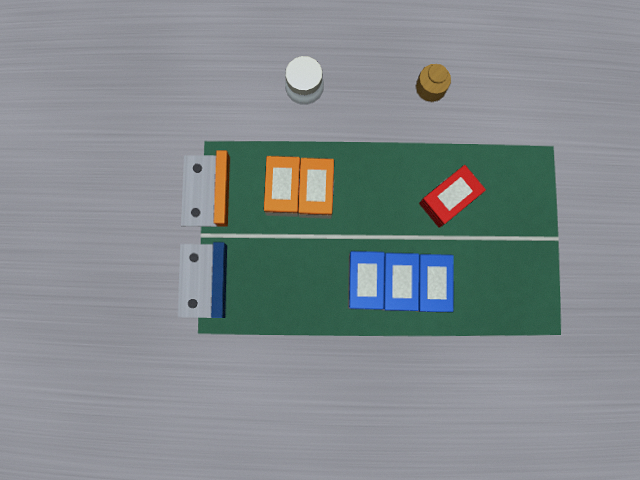

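View pics/side0.png

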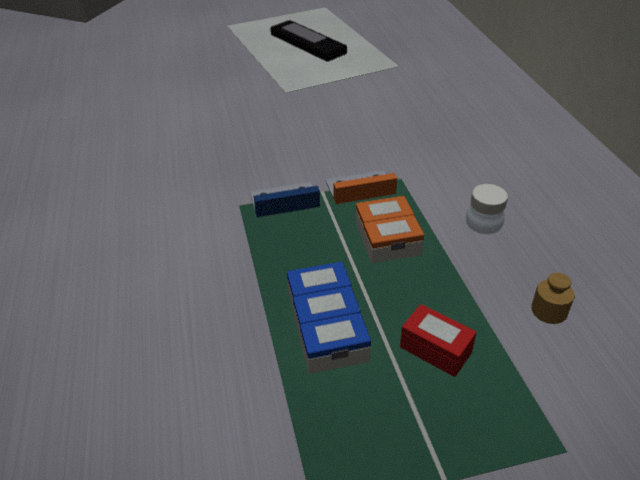

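```bash
cat > h.py <<'E'
import cv2,numpy as np
from workcell import arm
def ray(n,uv,z):
    c=arm.get_calibration(n);K,D,E=[np.array(c[k],float) for k in("K","D","extrinsics")]
    p=cv2.undistortPoints(np.array(uv,float).reshape(-1,1,2),K,D).reshape(-1,2)
    d=np.c_[p[:,0],-p[:,1],-np.ones(len(p))]
    R,t=E[:3,:3],E[:3,3]; o=-R.T@t; d=d@R
    s=(z-o[2])/d[:,2]; return o+s[:,None]*d
def proj(n,P):
    c=arm.get_calibration(n);K,D,E=[np.array(c[k],float) for k in("K","D","extrinsics")]
    q=np.array(P,float)@E[:3,:3].T+E[:3,3]; q=q*[1,-1,-1]
    return cv2.projectPoints(q,np.zeros(3),np.zeros(3),K,D)[0].reshape(-1,2)
E
python3 - <<'E'
import cv2
from h import *
im=cv2.imread("pics/top0.png")
a=cv2.resize(im[235:325,175:260],None,fx=6,fy=6,interpolation=cv2.INTER_NEAREST)
b=cv2.resize(im[240:325,340:465],None,fx=6,fy=6,interpolation=cv2.INTER_NEAREST)
cv2.imwrite("pics/c_stop.png",a);cv2.imwrite("pics/c_row.png",b)
s=cv2.imread("pics/side0.png")
cv2.imwrite("pics/c_side.png",cv2.resize(s[170:380,230:390],None,fx=2.8,fy=2.8,interpolation=cv2.INTER_CUBIC))
for p in[(218,255),(224,280),(355,280)]:print(im[p[1],p[0]],cv2.cvtColor(im,cv2.COLOR_BGR2HSV)[p[1],p[0]])
print(im[280,205:232].tolist())
E
```

```text
[114  66  30] [107 188 114]
[35 19  9] [108 189  35]
[211 110  55] [109 189 211]
[[170, 162, 156], [172, 163, 157], [173, 165, 160], [174, 165, 160], [171, 164, 156], [173, 167, 161], [154, 142, 132], [124, 88, 63], [118, 66, 28], [118, 66, 30], [118, 68, 34], [120, 69, 35], [116, 69, 32], [117, 70, 32], [117, 68, 33], [117, 69, 33], [121, 69, 36], [110, 67, 32], [68, 40, 22], [35, 19, 9], [33, 17, 0], [57, 65, 31], [75, 93, 48], [74, 96, 49], [74, 94, 48], [71, 91, 46], [75, 96, 49]]
```

View pics/c_stop.png

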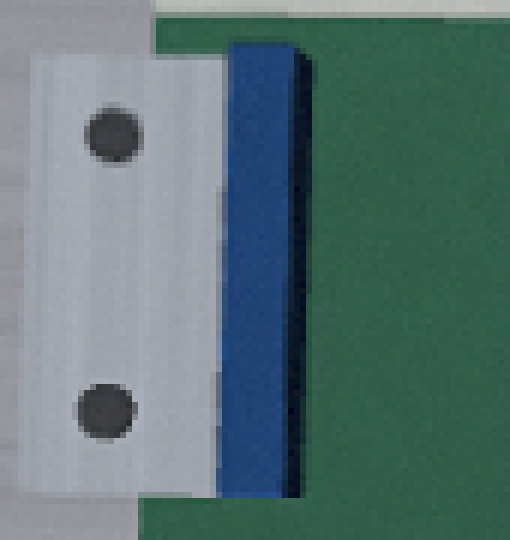

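View pics/c_row.png

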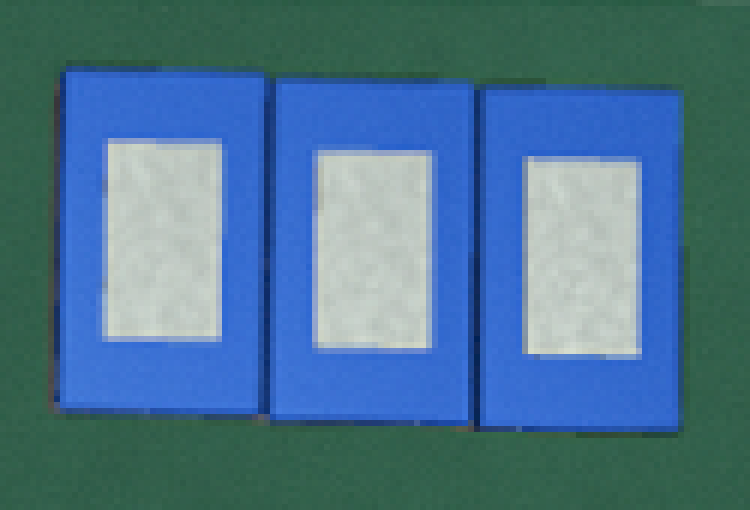

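View pics/c_side.png

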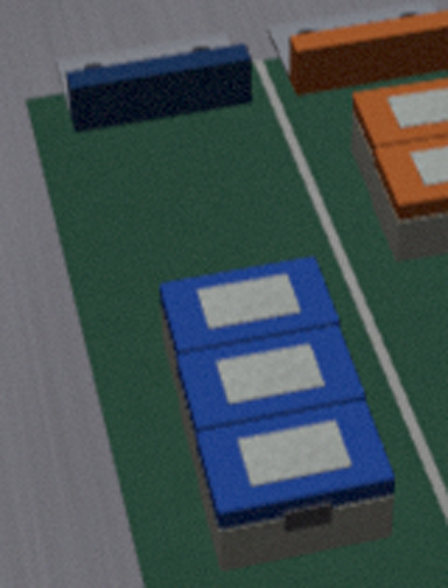

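The crops show three blue-lidded blocks in the top image at columns 350–453, rows 251–312. The blue stop spans columns 212–227, rows 242–318, with its top edge near column 223. The red block at (452,195) and the orange pair at (265–334,157–215) are not meant. The three blue ones line up before the blue stop, and the rear one is the rightmost, at (436,283), with the grey catch on its free side.

```bash
cat > meas.py <<'E'
from h import *
def quad(mask):
    cs=cv2.findContours(mask,cv2.RETR_EXTERNAL,cv2.CHAIN_APPROX_NONE)[0]
    return sorted([c for c in cs if cv2.contourArea(c)>150],key=lambda c:-cv2.contourArea(c))
def edges(n,cnt,z):
    # contour -> world plane, min-area rect
    P=ray(n,cnt.reshape(-1,2),z)[:,:2]
    r=cv2.minAreaRect((P*1000).astype(np.float32)); return r,P
def angle(r):
    # direction angle (deg) of the axis closest to +y
    c=cv2.boxPoints(r); out=[]
    for i in range(4):
        e=c[(i+1)%4]-c[i]; a=np.degrees(np.arctan2(-e[0],e[1]))
        if abs(a)<45: out.append(a)
    return np.mean(out)
def lidquads(im):
    h=cv2.cvtColor(im,cv2.COLOR_BGR2HSV)
    m=cv2.inRange(h,(100,120,150),(118,255,255)); return m
E
python3 - <<'E'
from meas import *
im=cv2.imread("pics/top0.png")
h=cv2.cvtColor(im,cv2.COLOR_BGR2HSV)
m=lidquads(im)
for c in quad(m):
    r,P=edges("top",c,.032); print("lid",np.round(r[0],1),np.round(r[1],1),"ang",round(angle(r),2))
lab=cv2.inRange(h,(0,0,165),(179,60,255)); lab[:, :340]=0; lab[:,465:]=0;lab[:240]=0;lab[330:]=0
for c in quad(lab):
    r,P=edges("top",c,.032); print("label",np.round(r[0],1),np.round(r[1],1),"ang",round(angle(r),2))
m=cv2.inRange(h,(98,120,75),(118,255,148));m[:, 260:]=0
for c in quad(m):
    r,P=edges("top",c,.026); print("stop",np.round(r[0],1),np.round(r[1],1),"ang",round(angle(r),2)); print(np.round(cv2.boxPoints(r),1).tolist())
# side
im=cv2.imread("pics/side0.png"); h=cv2.cvtColor(im,cv2.COLOR_BGR2HSV)
for p in [(330,280),(300,300),(285,190),(285,205),(340,348)]: print(p,h[p[1],p[0]])
E
```

```text
lid [494.8   1.2] [58.5 34.5] ang 0.68
lid [494.  -35.3] [59.1 34.6] ang 0.3
lid [493.2 -71.8] [58.9 34. ] ang 0.27
label [494.4 -35.9] [33.5 18.9] ang 0.58
label [495.2   0.7] [32.3 18.8] ang 0.93
label [494. -72.] [33.4 20. ] ang 0.93
stop [491.9 157.7] [79.1 11.6] ang 1.18
[[452.20001220703125, 162.6999969482422], [452.3999938964844, 151.10000610351562], [531.5, 152.6999969482422], [531.2999877929688, 164.3000030517578]]
(330, 280) [ 70  10 152]
(300, 300) [111 199 140]
(285, 190) [112  50 118]
(285, 205) [116 213  30]
(340, 348) [112 209  44]
```

```bash
cat >> meas.py <<'E'
def sub(n,im,box,lo,hi,z,k=8):
    """upsampled mask -> per-side line fits in world mm: returns list of (centre,size,4 side angles)"""
    x0,y0,x1,y1=box
    c=cv2.resize(im[y0:y1,x0:x1],None,fx=k,fy=k,interpolation=cv2.INTER_CUBIC)
    m=cv2.inRange(cv2.cvtColor(c,cv2.COLOR_BGR2HSV),lo,hi)
    m=cv2.morphologyEx(m,cv2.MORPH_OPEN,np.ones((5,5)))
    out=[]
    for ct in cv2.findContours(m,cv2.RETR_EXTERNAL,cv2.CHAIN_APPROX_NONE)[0]:
        if cv2.contourArea(ct)<150*k*k: continue
        uv=(ct.reshape(-1,2)+.5)/k-.5+[x0,y0]
        P=ray(n,uv,z)[:,:2]*1000
        r=cv2.minAreaRect(P.astype(np.float32)); a=np.radians(angle(r))
        f=np.array([-np.sin(a),np.cos(a)]); s=np.array([np.cos(a),np.sin(a)])
        q=np.c_[(P-r[0])@f,(P-r[0])@s]; H=np.array([max(abs(q[:,0])),max(abs(q[:,1]))])
        res={}
        for nm,ax,sg in(("front",0,1),("rear",0,-1),("right+x",1,1),("left-x",1,-1)):
            o=1-ax
            sel=(sg*q[:,ax]>H[ax]-2.5)&(abs(q[:,o])<H[o]-4)
            v=cv2.fitLine(P[sel].astype(np.float32),cv2.DIST_HUBER,0,.01,.01).ravel()
            d=v[:2]; 
            if ax==0: d=d*np.sign(d[0]); an=np.degrees(np.arctan2(d[1],d[0]))
            else: d=d*np.sign(d[1]); an=np.degrees(np.arctan2(-d[0],d[1]))
            res[nm]=(round(float(an),2),np.round(v[2:],1).tolist())
        out.append((np.round(r[0],1).tolist(),np.round(r[1],1).tolist(),res))
    return sorted(out,key=lambda t:-t[0][1])
def report(n,im,boxrow,boxstop,vr=(100,110,120),vs=(98,100,75),zs=.026):
    for t in sub(n,im,boxrow,vr,(120,255,255),.032): print("lid",t)
    if boxstop:
        for t in sub(n,im,boxstop,vs,(120,255,255),zs): print("stop",t)
E
python3 - <<'E'
from meas import *
im=cv2.imread("pics/top0.png")
report("top",im,(335,235,470,330),(200,235,240,325))
for t in sub("top",im,(335,235,470,330),(0,0,150),(179,70,255),.032):print("label",t)
for t in sub("top",im,(240,150,360,225),(5,120,130),(20,255,255),.032):print("orange",t)
im=cv2.imread("pics/side0.png")
report("side",im,(275,250,385,375),None,(100,110,90))
h=cv2.cvtColor(im,cv2.COLOR_BGR2HSV); print(h[184:218:2,285].tolist())
E
```

```text
lid ([494.6, -17.0], [72.4, 60.8], {'front': (-0.01, [494.79998779296875, 18.899999618530273]), 'rear': (-0.44, [494.0, -53.099998474121094]), 'right+x': (-1.23, [524.2999877929688, -19.899999618530273]), 'left-x': (-0.96, [464.70001220703125, -14.0])})
lid ([493.5, -72.0], [35.9, 60.3], {'front': (0.34, [497.20001220703125, -54.29999923706055]), 'rear': (-0.44, [493.3999938964844, -89.69999694824219]), 'right+x': (-0.07, [523.2999877929688, -72.80000305175781]), 'left-x': (0.85, [463.5, -72.30000305175781])})
stop ([491.8, 157.6], [79.9, 12.2], {'front': (0.79, [491.6000061035156, 163.3000030517578]), 'rear': (1.06, [493.20001220703125, 152.0]), 'right+x': (-1.43, [531.7000122070312, 157.8000030517578]), 'left-x': (1.81, [451.8999938964844, 156.39999389648438])})Traceback (most recent call last):
  File "<stdin>", line 4, in <module>
  File "meas.py", line 37, in sub
    v=cv2.fitLine(P[sel].astype(np.float32),cv2.DIST_HUBER,0,.01,.01).ravel()
      ~~~~~~~~~~~^^^^^^^^^^^^^^^^^^^^^^^^^^^^^^^^^^^^^^^^^^^^^^^^^^^^
cv2.error: OpenCV(4.12.0) /io/opencv/modules/imgproc/src/linefit.cpp:50: error: (-215:Assertion failed) count > 0 in function 'fitLine2D_wods'
```

```bash
cat > plan.py <<'E'
from h import *
from scipy.spatial.transform import Rotation as R
def rot(s=None):
    s=s or arm.state(); q=s["ee_rot"]; return R.from_quat([q[1],q[2],q[3],q[0]])
def goal(tcp,yawdeg,flip=False):
    """tool y down, tool x along world +x (yaw 0) or -x if flip; prints row delta"""
    s=arm.state(); r=rot(s)
    X=np.array([1,0,0.])*(-1 if flip else 1); Y=np.array([0,0,-1.]); Z=np.cross(X,Y)
    g=R.from_euler("z",yawdeg,degrees=True)*R.from_matrix(np.c_[X,Y,Z])
    d=r.inv().apply(np.array(tcp)-s["tcp_pos"])*100
    w=np.degrees((r.inv()*g).as_rotvec())/8
    print("delta cm",np.round(d,3),"turn u",np.round(w,3))
E
python3 - <<'E'
from plan import *
print(np.round(rot().as_matrix(),3)); 
for f in(0,1): goal((.4935,-.150,.25),-.7,f)
E
```

```text
[[-0.243 -0.001 -0.97 ]
 [ 0.97   0.002 -0.243]
 [ 0.002 -1.     0.   ]]
delta cm [ 35.902  15.44  -44.209] turn u [-1.3000e-02  1.3097e+01  9.0000e-03]
delta cm [ 35.902  15.44  -44.209] turn u [ 9.000e-03 -9.403e+00  1.200e-02]
```

```bash
python3 -m pendant '[[2.0,0.8,-2.5,0,-0.8,0,3.0],[4.9,2,-6,0,-1.7,0,3.0],[7.8,3.2,-9.6,0,-2.6,0,3.0],[10.7,4.4,-13.2,0,-3.5,0,3.0],[13.6,5.6,-16.8,0,-4.4,0,3.0]]'
python3 - <<'E'
from plan import *
goal((.4935,-.135,.25),-.7,1)
E
```

```text
time_s: 0.6
tcp_pos: [0.2825, -0.4318, 0.348]
ee_rot: [-0.245, 0.244, 0.664, -0.663]
force: [1.0, -0.2, 0.1]
gripper_width: 0.353
delta cm [  3.198   9.807 -36.272] turn u [ 2.00e-03 -4.97e+00  3.00e-03]
```

```bash
python3 -m pendant '[[0.3,1.2,-4.5,0,-1,0,3.0],[0.7,2.4,-9,0,-2,0,3.0],[1.1,3.6,-13.5,0,-3,0,3.0],[1.5,4.8,-18,0,-4,0,3.0],[1.9,6,-22.5,0,-4.97,0,3.0]]'
python3 - <<'E'
from plan import *
goal((.4935,-.135,.25),-.7,1)
E
```

```text
time_s: 1.1
tcp_pos: [0.415, -0.2487, 0.2882]
ee_rot: [-0.004, 0.004, 0.707, -0.707]
force: [1.0, -1.2, 0.2]
gripper_width: 0.35
delta cm [ -7.729   3.822 -11.459] turn u [0.    0.009 0.001]
```

```bash
python3 -m pendant '[[-2.5,1,-3.5,0,0,0,3.0],[-5,2,-7,0,0,0,3.0],[-7,3,-10,0,0,0,3.0],[-7.7,3.8,-11.2,0,0,0,3.0],[-7.7,3.8,-11.2,0,0,0,3.0]]'
python3 - <<'E'
from plan import *
goal((.4935,-.135,.184),-.7,1)
for n in("top","side"):
    im=arm.get_image(n); cv2.imwrite(f"pics/{n}1.png",im[:,:,::-1])
E
```

```text
time_s: 1.6
tcp_pos: [0.4935, -0.1384, 0.2493]
ee_rot: [-0.006, 0.004, 0.707, -0.707]
force: [-1.0, -0.3, 0.4]
gripper_width: 0.353
delta cm [-0.011  6.529 -0.342] turn u [ 0.001 -0.014  0.021]
```

View pics/side1.png

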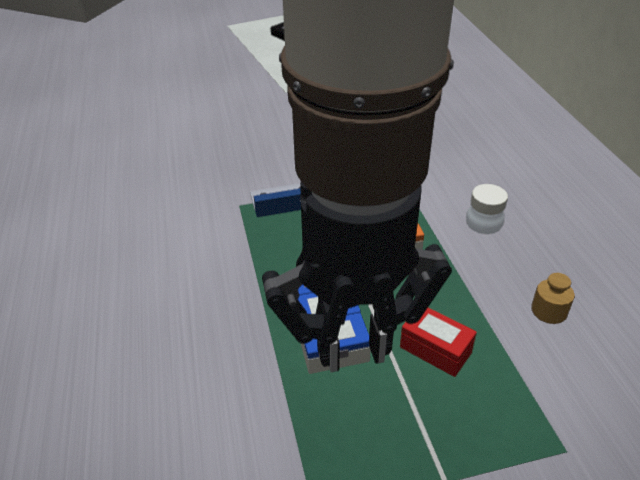

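View pics/top1.png

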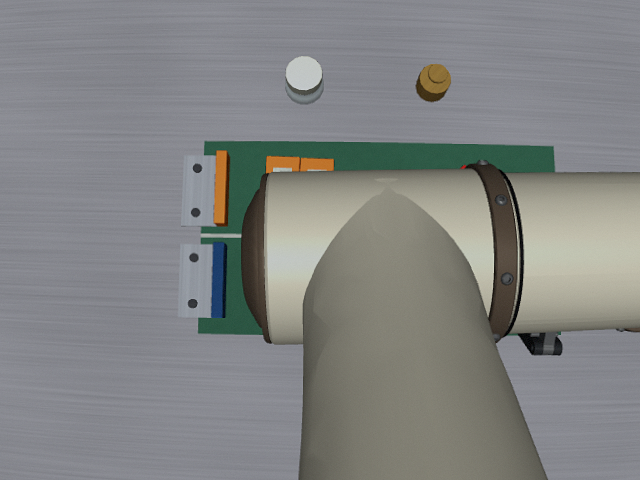

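```bash
python3 -m pendant '[[0,2.5,0,0,0,0,3.0],[0,5,0,0,0,0,3.0],[0,6.6,0,0,0,0,3.0],[0,6.6,0,0,0,0,3.0],[0,6.6,0,0,0,0,3.0]]'
python3 - <<'E'
from plan import *
goal((.4935,-.105,.183),-.7,1)
im=arm.get_image("side"); im=im[:,:,::-1].copy();cv2.imwrite(f"pics/side2.png",im)
cv2.imwrite("pics/side2c.png",cv2.resize(im[170:440,230:480],None,fx=2.2,fy=2.2))
E
```

```text
time_s: 2.2
tcp_pos: [0.493, -0.1407, 0.1853]
ee_rot: [0.006, -0.007, -0.707, 0.707]
force: [-0.5, 0.2, 0.4]
gripper_width: 0.351
delta cm [ 0.013  0.23  -3.574] turn u [-0.001 -0.042 -0.003]
```

View pics/side2c.png

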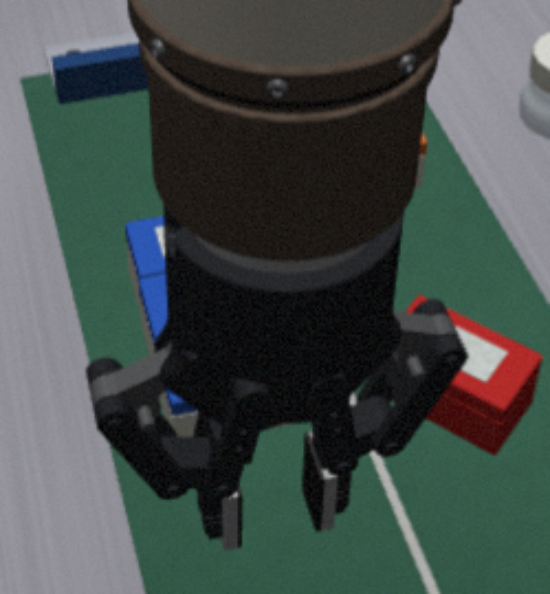

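```bash
python3 -m pendant '[[0,0.2,-1.2,0,0,0,3.0],[0,0.4,-2.4,0,0,0,3.0],[0,0.4,-3.1,0,0,0,3.0],[0,0.4,-3.3,0,0,0,3.0],[0,0.4,-3.3,0,0,0,3.0]]'
python3 - <<'E'
from plan import *
for i in range(3):
    im=arm.get_image("side"); goal((.4935,-.101,.181),-.7,1)
im=im[:,:,::-1].copy();cv2.imwrite(f"pics/side3.png",im)
print(arm.state()["force"])
cv2.imwrite("pics/side3c.png",cv2.resize(im[170:440,230:480],None,fx=2.2,fy=2.2))
E
```

```text
time_s: 2.75
tcp_pos: [0.4939, -0.106, 0.1809]
ee_rot: [-0.005, 0.006, 0.707, -0.707]
force: [0.3, -0.1, 0.3]
gripper_width: 0.353
delta cm [ 0.042 -0.016 -0.535] turn u [-0.    -0.025 -0.001]
delta cm [ 0.038 -0.022 -0.56 ] turn u [-0.    -0.029 -0.001]
delta cm [ 0.036 -0.028 -0.575] turn u [-0.    -0.032  0.   ]
[ 0.1656389  -0.62657366 -0.30887335]
```

View pics/side3c.png

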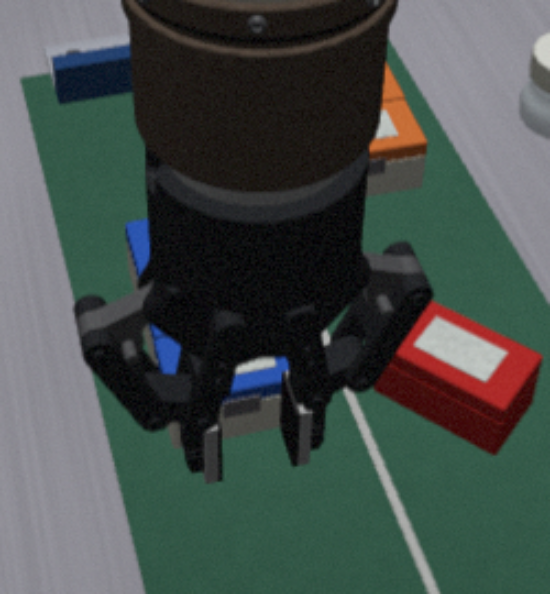

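```bash
python3 -m pendant '[[0,0,-0.15,0,0,0,3.0],[0,0,-0.35,0,0,0,3.0],[0,0,-0.6,0,0,0,3.0],[0,0,-0.85,0,0,0,3.0],[0,0,-1.0,0,0,0,3.0]]'
python3 - <<'E'
from plan import *
im=arm.get_image("side"); goal((.4935,-.101,.181),-.7,1)
im=im[:,:,::-1].copy();cv2.imwrite(f"pics/side4.png",im)
cv2.imwrite("pics/side4c.png",cv2.resize(im[170:440,230:480],None,fx=2.2,fy=2.2))
E
```

```text
time_s: 3.4
tcp_pos: [0.4937, -0.0968, 0.1807]
ee_rot: [0.006, -0.006, -0.707, 0.707]
force: [0.1, -2.5, -1.2]
gripper_width: 0.354
delta cm [ 0.02  -0.033  0.438] turn u [-0.001 -0.031  0.003]
```

View pics/side4c.png

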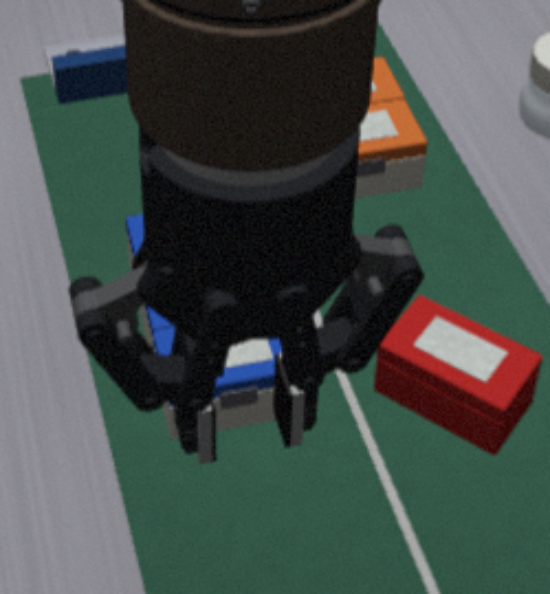

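```bash
python3 -m pendant '[[0,0,-0.2,0,0,0,3.0],[0,0,-0.44,0,-0.006,0,3.0],[0,0,-0.7,0,-0.012,0,3.0],[0,0,-0.96,0,-0.018,0,3.0],[0,0,-1.2,0,-0.022,0,3.0]]'
python3 -m pendant '[[0,0,-0.24,0,-0.004,0,3.0],[0,0,-0.48,0,-0.008,0,3.0],[0,0,-0.72,0,-0.013,0,3.0],[0,0,-0.96,0,-0.018,0,3.0],[0,0,-1.2,0,-0.022,0,3.0]]'
python3 -m pendant '[[0,0,-0.24,0,-0.004,0,3.0],[0,0,-0.48,0,-0.008,0,3.0],[0,0,-0.72,0,-0.013,0,3.0],[0,0,-0.96,0,-0.018,0,3.0],[0,0,-1.15,0,-0.022,0,3.0]]'
python3 - <<'E'
from plan import *
im=arm.get_image("side"); goal((.4938,-.06,.181),0,1)
im=im[:,:,::-1].copy();cv2.imwrite(f"pics/side5.png",im)
cv2.imwrite("pics/side5c.png",cv2.resize(im[170:440,230:480],None,fx=2.2,fy=2.2))
E
```

```text
time_s: 3.95
tcp_pos: [0.4941, -0.0845, 0.1807]
ee_rot: [-0.005, 0.005, 0.707, -0.707]
force: [0.3, -1.3, -1.2]
gripper_width: 0.352
time_s: 4.45
tcp_pos: [0.4942, -0.0726, 0.1807]
ee_rot: [-0.004, 0.004, 0.707, -0.707]
force: [0.1, -1.2, -1.4]
gripper_width: 0.351
time_s: 4.95
tcp_pos: [0.4944, -0.0611, 0.1807]
ee_rot: [-0.003, 0.003, 0.707, -0.707]
force: [0.0, -1.5, -0.8]
gripper_width: 0.349
delta cm [ 0.065 -0.025 -0.087] turn u [ 0.001 -0.051 -0.001]
```

View pics/side5c.png

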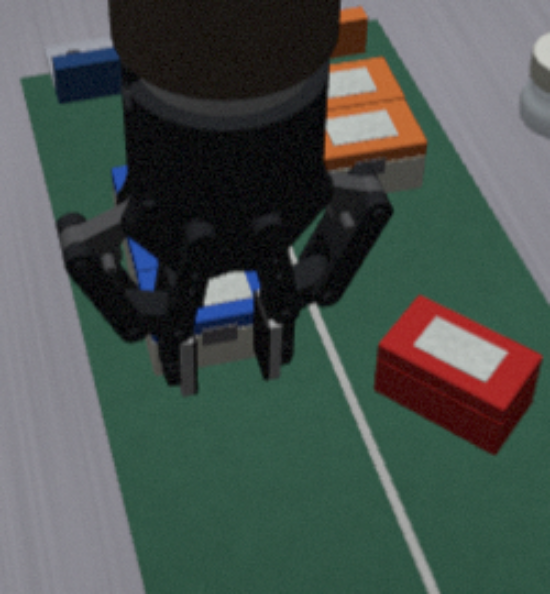

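```bash
python3 -m pendant '[[0,0,-0.2,0,-0.004,0,3.0],[0,0,-0.44,0,-0.008,0,3.0],[0,0,-0.7,0,-0.013,0,3.0],[0,0,-0.96,0,-0.018,0,3.0],[0,0,-1.2,0,-0.022,0,3.0]]'
python3 -m pendant '[[0,0,-0.24,0,-0.004,0,3.0],[0,0,-0.48,0,-0.008,0,3.0],[0,0,-0.72,0,-0.013,0,3.0],[0,0,-0.96,0,-0.018,0,3.0],[0,0,-1.2,0,-0.022,0,3.0]]'
python3 -m pendant '[[0,0,-0.24,0,-0.004,0,3.0],[0,0,-0.48,0,-0.008,0,3.0],[0,0,-0.72,0,-0.013,0,3.0],[0,0,-0.96,0,-0.018,0,3.0],[0,0,-1.2,0,-0.022,0,3.0]]'
python3 -m pendant '[[0,0,-0.22,0,-0.004,0,3.0],[0,0,-0.44,0,-0.008,0,3.0],[0,0,-0.62,0,-0.013,0,3.0],[0,0,-0.74,0,-0.018,0,3.0],[0,0,-0.8,0,-0.022,0,3.0]]'
python3 - <<'E'
from plan import *
im=arm.get_image("side"); goal((.4938,-.06,.181),0,1)
im=im[:,:,::-1].copy();cv2.imwrite(f"pics/side6.png",im)
cv2.imwrite("pics/side6c.png",cv2.resize(im[150:420,210:460],None,fx=2.2,fy=2.2))
E
```

```text
time_s: 5.5
tcp_pos: [0.4945, -0.0491, 0.1807]
ee_rot: [0.002, -0.002, -0.707, 0.707]
force: [-0.5, -1.4, -0.1]
gripper_width: 0.349
time_s: 6.0
tcp_pos: [0.4946, -0.0371, 0.1807]
ee_rot: [0.0, -0.0, -0.707, 0.707]
force: [-1.3, -1.8, 0.4]
gripper_width: 0.356
time_s: 6.5
tcp_pos: [0.4946, -0.0251, 0.1808]
ee_rot: [-0.001, 0.001, -0.707, 0.707]
force: [0.6, -2.4, 0.8]
gripper_width: 0.354
time_s: 7.0
tcp_pos: [0.4946, -0.0172, 0.1807]
ee_rot: [-0.002, 0.002, -0.707, 0.707]
force: [0.2, -3.4, 0.8]
gripper_width: 0.349
delta cm [ 0.097 -0.029  4.285] turn u [ 0.     0.035 -0.   ]
```

View pics/side6c.png

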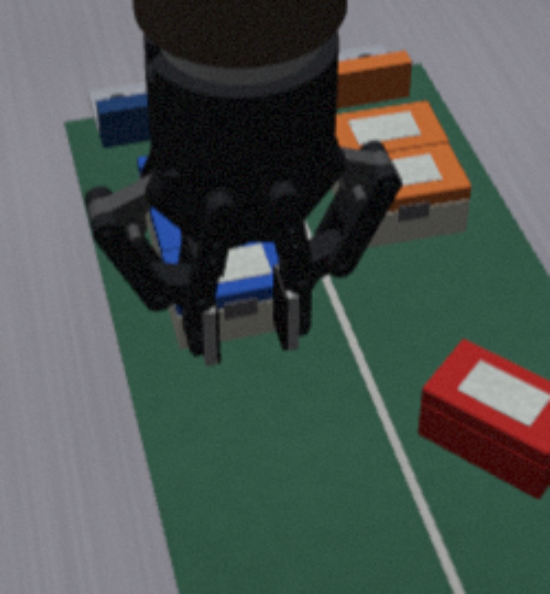

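```bash
python3 -m pendant '[[0,0,0.4,0,0,0,3.0],[0,0,1.6,0,0,0,3.0],[0,-1.5,4.5,0,0,0,3.0],[0,-4,8.5,0,0,0,3.0],[0,-6,13,0,0,0,3.0]]'
python3 -m pendant '[[0,0,4.9,0,0,0,3.0],[0,0,9.8,0,0,0,3.0],[0,0,14.5,0,0,0,3.0],[0,0,17,0,0,0,3.0],[0,0,17,0,0,0,3.0]]'
python3 - <<'E'
from plan import *
for n in("top","side"):
    im=arm.get_image(n); cv2.imwrite(f"pics/{n}7.png",im[:,:,::-1])
E
```

```text
time_s: 7.55
tcp_pos: [0.4952, -0.1487, 0.2417]
ee_rot: [0.003, -0.002, 0.707, -0.707]
force: [1.7, -0.3, -0.7]
gripper_width: 0.35
time_s: 8.05
tcp_pos: [0.4951, -0.321, 0.2402]
ee_rot: [-0.0, -0.0, -0.707, 0.707]
force: [-0.6, 0.4, -0.4]
gripper_width: 0.356
```

View pics/top7.png

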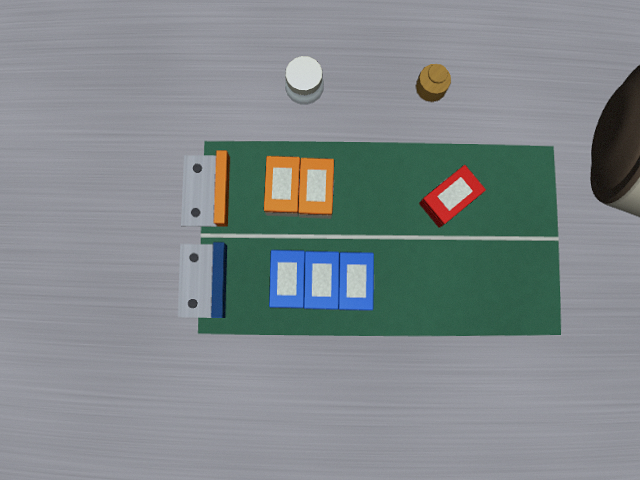

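View pics/side7.png

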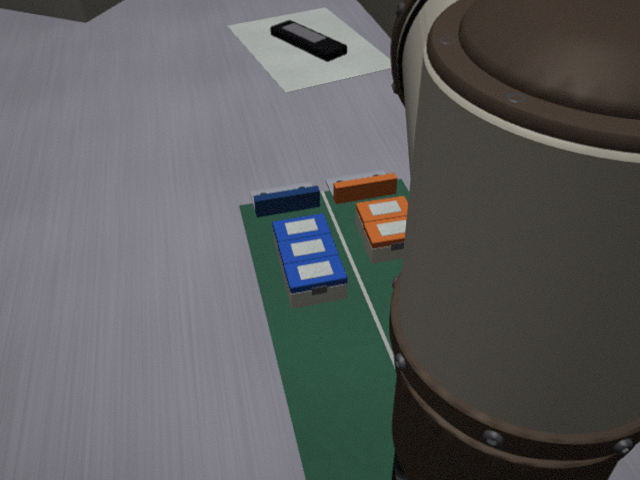

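The row is closed and straight at top columns 270–373, rows 250–310. The stop's edge is at column 223.

Run:
```python
from meas import *
im=cv2.imread("pics/top7.png")
report("top",im,(255,235,390,330),(200,235,240,325))
h=cv2.cvtColor(im,cv2.COLOR_BGR2HSV)
lab=cv2.inRange(h,(0,0,165),(179,60,255)); k=np.zeros_like(lab);k[245:320,265:380]=1
for c in quad(lab*k):
    r,P=edges("top",c,.032); print("label",np.round(r[0],1),np.round(r[1],1),"ang",round(angle(r),2))
for c in quad(lidquads(im)*k):
    r,P=edges("top",c,.032); print("lid",np.round(r[0],1),np.round(r[1],1),"ang",round(angle(r),2))
# both views: centre of row lid quad edges, front top edge ends in side
c=cv2.resize(im[235:325,200:385],None,fx=4,fy=4,interpolation=cv2.INTER_CUBIC);cv2.imwrite("pics/c7.png",c)
s=cv2.imread("pics/side7.png");cv2.imwrite("pics/s7.png",cv2.resize(s[180:310,240:360],None,fx=4.5,fy=4.5,interpolation=cv2.INTER_CUBIC))
# divider line
m=cv2.inRange(h,(0,0,150),(179,60,255)); m[:233]=0;m[243:]=0
ys,xs=np.nonzero(m); sel=(xs>245)&(xs<555); 
P=ray("top",np.c_[xs[sel],ys[sel]],0)[:,:2]*1000
v=cv2.fitLine(P.astype(np.float32),cv2.DIST_HUBER,0,.01,.01).ravel(); d=v[:2]*np.sign(v[1]);print("divider heading",np.degrees(np.arctan2(-d[0],d[1])),v[2:])
```

```text
lid ([494.1, 48.2], [108.4, 60.3], {'front': (0.22, [496.6000061035156, 102.0]), 'rear': (0.06, [499.6000061035156, -5.699999809265137]), 'right+x': (-0.39, [523.9000244140625, 50.70000076293945]), 'left-x': (-0.58, [464.1000061035156, 41.20000076293945])})
stop ([491.8, 157.6], [80.0, 12.0], {'front': (0.8, [491.6000061035156, 163.3000030517578]), 'rear': (1.07, [493.20001220703125, 152.0]), 'right+x': (1.66, [531.7000122070312, 157.89999389648438]), 'left-x': (1.81, [451.8999938964844, 156.89999389648438])})
label [494.3  84.3] [32.2 19.7] ang 1.45
label [493.7  48. ] [33.2 19.7] ang 1.19
label [493.9  12.1] [32.3 18.8] ang 1.04
lid [493.9  48.2] [107.4  59.1] ang -0.51
divider heading 0.83235157 [544.6707 -37.196 ]
```

View pics/c7.png

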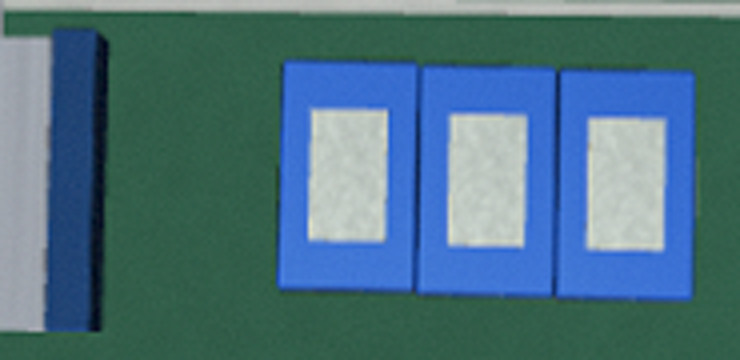

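View pics/s7.png

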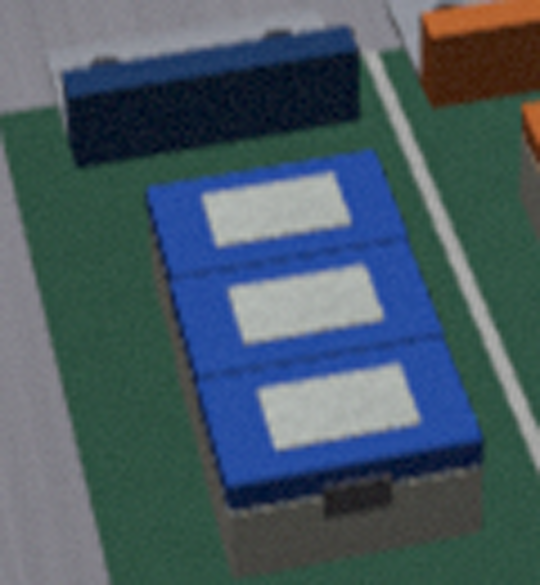

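```bash
cat > lat.py <<'E'
from meas import *
def edge_pts(n,im,P0,P1,nrm,z,N=40,half=3.0,ch=0):
    """sample profiles (mm) across the line P0->P1 (world mm at z) along nrm; subpixel at steepest gradient"""
    g=cv2.GaussianBlur(im,(0,0),.6).astype(np.float32)[:,:,ch]
    t=np.linspace(0.08,.92,N); s=np.linspace(-half,half,61); out=[]
    for a in t:
        b=P0+(P1-P0)*a; pts=b+s[:,None]*nrm
        uv=proj(n,np.c_[pts/1000,np.full(len(s),z)]).astype(np.float32)
        v=cv2.remap(g,uv[:,0].reshape(1,-1),uv[:,1].reshape(1,-1),cv2.INTER_CUBIC).ravel()
        d=np.abs(np.gradient(v)); d[d<d.max()*.4]=0
        out.append(b+nrm*(d*s).sum()/d.sum())
    return np.array(out)
def fit(P):
    v=cv2.fitLine(P.astype(np.float32),cv2.DIST_HUBER,0,.001,.001).ravel(); return v[:2],v[2:]
E
python3 - <<'E'
from lat import *
ex=np.array([1.,0]);ey=np.array([0,1.])
def hd(d): d=d*np.sign(d[1]); return np.degrees(np.arctan2(-d[0],d[1]))
def fa(d): d=d*np.sign(d[0]); return np.degrees(np.arctan2(d[1],d[0]))
for name,yc in(("top0",[1.1,-35.4,-72]),("top7",[84.2,48.1,12])):
    im=cv2.imread(f"pics/{name}.png"); print(name)
    for y in yc:
        r=[]
        for sx in(1,-1):
            x=493.9+sx*30
            Q=edge_pts("top",im,np.array([x,y-18]),np.array([x,y+18]),ex,.032)
            d,p=fit(Q); r.append((hd(d),np.median(Q[:,0])))
        # label edges
        L=[]
        for sx in(1,-1):
            x=493.9+sx*17
            Q=edge_pts("top",im,np.array([x,y-9]),np.array([x,y+9]),ex,.032,ch=2,half=2.5); d,p=fit(Q); L.append((hd(d),np.median(Q[:,0])))
        M=[]
        for sy in(1,-1):
            Q=edge_pts("top",im,np.array([493.9-16.5,y+sy*10]),np.array([493.9+16.5,y+sy*10]),ey,.032,ch=2,half=2.5); d,p=fit(Q); M.append((fa(d),np.median(Q[:,1])))
        print("edges ang",[round(a[0],2) for a in r],"lat %.2f w %.1f"%((r[0][1]+r[1][1])/2,r[0][1]-r[1][1]),"label lat %.2f w %.1f"%((L[0][1]+L[1][1])/2,L[0][1]-L[1][1]),"label ang",[round(a[0],2) for a in L],"faces",[(round(a[0],2),round(a[1],1)) for a in M])
    f=yc[0]+18.2;rr=yc[2]-18.2
    for nm,y in(("front",f),("rear",rr)):
        Q=edge_pts("top",im,np.array([493.9-29,y]),np.array([493.9+29,y]),ey,.032); d,p=fit(Q); print(nm,round(fa(d),2),np.round(p,2))
    Q=edge_pts("top",im,np.array([453,151.5]),np.array([531,152.7]),ey,.026); d,p=fit(Q); print("stop face top",round(fa(d),2),np.round(p,2), "resid",np.std((Q-p)@np.array([-d[1],d[0]])))
    for x in(452,532):
        Q=edge_pts("top",im,np.array([x,152]),np.array([x,164]),ex,.026); print("stop end",np.round(np.median(Q,axis=0),2),round(hd(fit(Q)[0]),2))
E
```

```text
top0
edges ang [np.float32(0.72), np.float32(-0.35)] lat 495.02 w 59.3 label lat 495.12 w 34.4 label ang [np.float32(-0.06), np.float32(0.91)] faces [(np.float32(-0.25), np.float64(11.1)), (np.float32(0.48), np.float64(-9.2))]
edges ang [np.float32(0.53), np.float32(-0.73)] lat 494.09 w 59.1 label lat 494.22 w 34.4 label ang [np.float32(1.13), np.float32(0.48)] faces [(np.float32(-0.21), np.float64(-25.3)), (np.float32(-0.12), np.float64(-45.7))]
edges ang [np.float32(-0.12), np.float32(-0.21)] lat 493.38 w 59.5 label lat 493.70 w 34.1 label ang [np.float32(0.14), np.float32(-0.73)] faces [(np.float32(0.12), np.float64(-62.1)), (np.float32(-0.13), np.float64(-82.3))]
front 0.01 [495.27  18.75]
rear -0.41 [494.65 -89.57]
stop face top 1.07 [490.82 151.9 ] resid 0.14786083538329578
stop end [451.76 158.  ] 1.66
stop end [531.34 158.  ] 1.01
top7
edges ang [np.float32(0.5), np.float32(0.81)] lat 494.44 w 59.2 label lat 494.48 w 34.3 label ang [np.float32(0.97), np.float32(0.53)] faces [(np.float32(-0.32), np.float64(94.4)), (np.float32(0.22), np.float64(74.2))]
edges ang [np.float32(1.05), np.float32(-0.56)] lat 494.00 w 59.3 label lat 494.09 w 34.5 label ang [np.float32(0.42), np.float32(0.37)] faces [(np.float32(0.93), np.float64(58.3)), (np.float32(-0.36), np.float64(38.1))]
edges ang [np.float32(1.16), np.float32(-0.4)] lat 493.82 w 59.3 label lat 493.90 w 34.5 label ang [np.float32(0.39), np.float32(1.08)] faces [(np.float32(0.53), np.float64(22.2)), (np.float32(-0.28), np.float64(2.0))]
front 0.34 [489.15 101.82]
rear 0.04 [498.15  -5.53]
stop face top 1.1 [494.35 151.95] resid 0.14020930092186248
stop end [451.78 158.  ] 1.57
stop end [531.34 158.  ] 0.84
```

```bash
python3 -m pendant '[[0,0,-4.9,0,0,0,3.0],[0,0,-9.8,0,0,0,3.0],[0,0,-14.5,0,0,0,3.0],[0,0,-17,0,0,0,3.0],[0,0,-17,0,0,0,3.0]]'
python3 - <<'E'
from plan import *
arm.get_image("side")
goal((.4946,-.035,.181),.28,1)
E
```

```text
time_s: 8.65
tcp_pos: [0.4948, -0.1437, 0.2411]
ee_rot: [0.004, -0.004, 0.707, -0.707]
force: [0.4, -0.3, 0.2]
gripper_width: 0.35
delta cm [ -0.067   6.006 -11.002] turn u [ 0.001  0.034 -0.001]
```

```bash
python3 -m pendant '[[0,1.5,-3,0,0,0,3.0],[0,4,-6.5,0,0,0,3.0],[0,6,-9.5,0,0,0,3.0],[0,6,-10.8,0,0,0,3.0],[0,6,-11,0,0,0,3.0]]'
python3 - <<'E'
from plan import *
arm.get_image("side")
goal((.4946,-.0172,.181),.28,1)
E
```

```text
time_s: 9.2
tcp_pos: [0.4949, -0.0366, 0.1808]
ee_rot: [-0.002, 0.003, -0.707, 0.707]
force: [0.5, -0.5, 1.3]
gripper_width: 0.352
delta cm [ 0.042  0.029 -1.985] turn u [ 0.     0.009 -0.007]
```

```bash
python3 -m pendant '[[0.01,0,-0.5,0,0,0,3.0],[0.02,0,-1.0,0,0,0,3.0],[0.03,0,-1.4,0,0,0,3.0],[0.03,0,-1.7,0,0,0,3.0],[0.03,0,-1.8,0,0,0,3.0]]'
python3 -m pendant '[[0,0,-0.18,0,0,0,3.0],[0,0,-0.38,0,-0.01,0,3.0],[0,0,-0.6,0,-0.02,0,3.0],[0,0,-0.8,0,-0.03,0,3.0],[0,0,-1.0,0,-0.04,0,3.0]]'
python3 -m pendant '[[0,0,-0.2,0,-0.008,0,3.0],[0,0,-0.4,0,-0.016,0,3.0],[0,0,-0.6,0,-0.024,0,3.0],[0,0,-0.8,0,-0.032,0,3.0],[0,0,-1.0,0,-0.04,0,3.0]]'
python3 - <<'E'
from plan import *
im=arm.get_image("side")[:,:,::-1]
goal((.4946,.0325,.181),1.15,1)
cv2.imwrite("pics/side8c.png",cv2.resize(im[150:420,210:460],None,fx=2.2,fy=2.2))
E
```

```text
time_s: 9.75
tcp_pos: [0.4943, -0.0192, 0.1809]
ee_rot: [0.002, -0.002, 0.707, -0.707]
force: [0.0, 0.4, 0.6]
gripper_width: 0.353
time_s: 10.25
tcp_pos: [0.4941, -0.0093, 0.1807]
ee_rot: [-0.004, 0.004, -0.707, 0.707]
force: [0.2, -3.7, -0.2]
gripper_width: 0.353
time_s: 10.75
tcp_pos: [0.4941, 0.0009, 0.1807]
ee_rot: [-0.006, 0.006, -0.707, 0.707]
force: [0.2, -3.6, 0.9]
gripper_width: 0.351
delta cm [-0.1   -0.025 -3.138] turn u [ 0.001 -0.027 -0.001]
```

View pics/side8c.png

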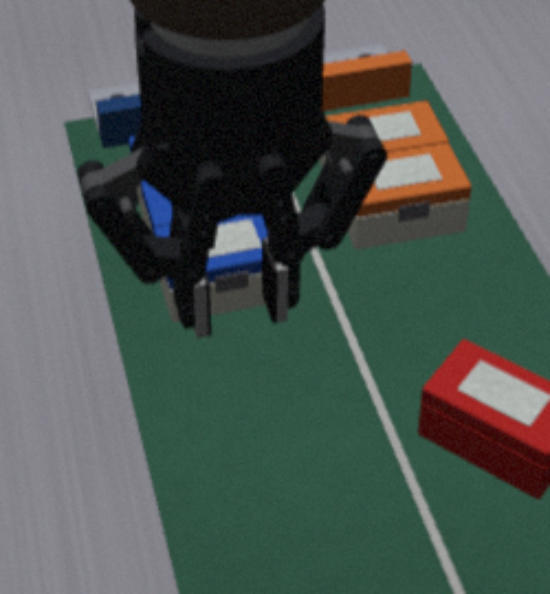

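```bash
python3 -m pendant '[[0,0,-0.18,0,-0.004,0,3.0],[-0.01,0,-0.38,0,-0.008,0,3.0],[-0.01,0,-0.6,0,-0.012,0,3.0],[-0.02,0,-0.8,0,-0.016,0,3.0],[-0.02,0,-1.0,0,-0.02,0,3.0]]'
python3 -m pendant '[[0,0,-0.2,0,-0.002,0,3.0],[-0.01,0,-0.4,0,-0.004,0,3.0],[-0.01,0,-0.56,0,-0.006,0,3.0],[-0.02,0,-0.66,0,-0.007,0,3.0],[-0.02,0,-0.7,0,-0.007,0,3.0]]'
python3 -c "
from plan import *
goal((.4942,.0325,.181),1.15,1)"
python3 -m pendant '[[0,0,0.4,0,0,0,3.0],[0,0,1.6,0,0,0,3.0],[0,-1.5,4.5,0,0,0,3.0],[0,-4,8.5,0,0,0,3.0],[0,-6,13,0,0,0,3.0]]'
python3 -m pendant '[[0,0,4.9,0,0,0,3.0],[0,0,9.8,0,0,0,3.0],[0,0,14.5,0,0,0,3.0],[0,0,17,0,0,0,3.0],[0,0,17,0,0,0,3.0]]'
cat > look.py <<'E'
import sys
from lat import *
from plan import *
tag,y0=sys.argv[1],float(sys.argv[2])   # y0: approx front face y mm
for n in("top","side"):
    im=arm.get_image(n)[:,:,::-1].copy(); cv2.imwrite(f"pics/{n}{tag}.png",im)
    if n=="top": T=im
    else: cv2.imwrite(f"pics/s{tag}.png",cv2.resize(im[170:310,240:360],None,fx=4,fy=4,interpolation=cv2.INTER_CUBIC))
cv2.imwrite(f"pics/c{tag}.png",cv2.resize(T[235:325,200:385],None,fx=4,fy=4,interpolation=cv2.INTER_CUBIC))
ex=np.array([1.,0]);ey=np.array([0,1.])
fa=lambda d:np.degrees(np.arctan2(d[1]*np.sign(d[0]),abs(d[0])))
E=lambda a,b,n,z,**k:edge_pts("top",T,np.array(a,float),np.array(b,float),n,z,**k)
Q=E((453,151.5),(531,152.7),ey,.026); d,p=fit(Q); a=fa(d)
c=np.mean([np.median(E((x,152),(x,164),ex,.026)[:,0]) for x in(452,532)])
fy=p[1]+(c-p[0])*d[1]/d[0]; ta=np.tan(np.radians(a)); S=np.array([c+ta*6,fy]); print("stop yaw %.2f origin"%a,np.round(S,2))
for k in range(3):
    y=y0-18-36*k
    f=[np.mean([np.median(E((493.5+s*w,y-h),(493.5+s*w,y+h),ex,.032,ch=ch,half=2.5)[:,0]) for s in(1,-1)]) for w,h,ch in((30,17,0),(17.2,9,2))]
    ax=S[0]-(y-S[1])*ta
    print("block",k,"lat edge/label %.2f %.2f"%tuple(f),"rel axis %.2f %.2f"%(f[0]-ax,f[1]-ax))
for nm,y in(("front",y0),("rear",y0-108)):
    d,p=fit(E((465,y),(523,y),ey,.032)); print(nm,round(float(fa(d)),2),np.round(p,2))
E
python3 look.py 9 137
```

```text
time_s: 11.3
tcp_pos: [0.4941, 0.0109, 0.1807]
ee_rot: [-0.007, 0.007, -0.707, 0.707]
force: [-0.2, -3.3, 2.2]
gripper_width: 0.349
time_s: 11.8
tcp_pos: [0.4942, 0.0178, 0.1807]
ee_rot: [-0.007, 0.007, -0.707, 0.707]
force: [0.1, -3.6, 1.5]
gripper_width: 0.352
delta cm [-0.033 -0.028 -1.471] turn u [-0.    -0.001  0.001]
time_s: 12.3
tcp_pos: [0.4969, -0.1135, 0.2416]
ee_rot: [0.008, -0.007, 0.707, -0.707]
force: [1.4, -1.0, -0.4]
gripper_width: 0.346
time_s: 12.8
tcp_pos: [0.4995, -0.2858, 0.2402]
ee_rot: [-0.005, 0.005, -0.707, 0.707]
force: [-0.6, 0.2, -0.4]
gripper_width: 0.35
stop yaw 1.06 origin [491.67 151.91]
block 0 lat edge/label 492.79 492.97 rel axis 0.51 0.69
block 1 lat edge/label 492.97 493.11 rel axis 0.03 0.17
block 2 lat edge/label 493.29 493.27 rel axis -0.32 -0.33
front 0.77 [494.12 136.95]
rear 1.07 [490.13  29.54]
```

View pics/c9.png

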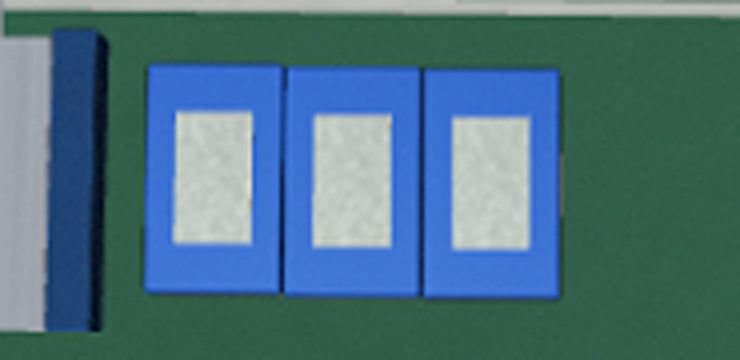

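View pics/s9.png

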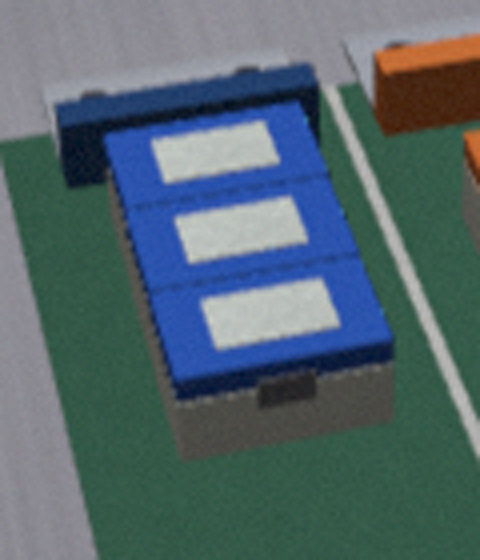

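```bash
python3 -m pendant '[[0,0,-4.9,0,0,0,3.0],[0,0,-9.8,0,0,0,3.0],[0,0,-14.5,0,0,0,3.0],[0,0,-17,0,0,0,3.0],[0,0,-17,0,0,0,3.0]]'
python3 -m pendant '[[0,1.5,-3,0,0,0,3.0],[0,4,-6.5,0,0,0,3.0],[0,6,-9.5,0,0,0,3.0],[0,6,-10.8,0,0,0,3.0],[0,6,-11,0,0,0,3.0]]'
python3 - <<'E'
from plan import *
arm.get_image("side")
goal((.4942,.0178,.181),1.15,1)
E
```

```text
time_s: 13.4
tcp_pos: [0.4964, -0.1087, 0.241]
ee_rot: [0.009, -0.009, 0.707, -0.707]
force: [0.2, -0.8, -0.7]
gripper_width: 0.352
time_s: 13.9
tcp_pos: [0.4948, -0.0011, 0.1808]
ee_rot: [-0.008, 0.008, -0.707, 0.707]
force: [0.7, -0.7, 0.0]
gripper_width: 0.353
delta cm [ 0.033  0.027 -1.95 ] turn u [ 0.001  0.011 -0.007]
```

```bash
python3 -m pendant '[[0,0,-0.5,0,0,0,3.0],[0,0,-1.0,0,0,0,3.0],[0,0,-1.4,0,0,0,3.0],[0,0,-1.7,0,0,0,3.0],[0,0,-1.8,0,0,0,3.0]]'
python3 -m pendant '[[0,0,-0.15,0,0,0,3.0],[0,0,-0.35,0,0,0,3.0],[0,0,-0.6,0,0,0,3.0],[0,0,-0.8,0,0,0,3.0],[0,0,-1.0,0,0,0,3.0]]'
python3 -m pendant '[[0,0,-0.12,0,0,0,3.0],[0,0,-0.22,0,0,0,3.0],[0,0,-0.32,0,0,0,3.0],[0,0,-0.4,0,0,0,3.0],[0,0,-0.42,0,0,0,3.0]]'
python3 -c "
from plan import *
goal((.4942,.0328,.181),1.15,1)"
```

```text
time_s: 14.45
tcp_pos: [0.4943, 0.0158, 0.1809]
ee_rot: [0.007, -0.007, 0.707, -0.707]
force: [1.0, 0.5, -0.2]
gripper_width: 0.352
time_s: 14.95
tcp_pos: [0.4939, 0.0257, 0.1807]
ee_rot: [-0.007, 0.007, -0.707, 0.707]
force: [0.0, -3.6, 1.3]
gripper_width: 0.351
time_s: 15.45
tcp_pos: [0.4939, 0.03, 0.1807]
ee_rot: [-0.007, 0.007, -0.707, 0.707]
force: [0.2, -2.2, 0.9]
gripper_width: 0.351
delta cm [-0.034 -0.031 -0.283] turn u [-0.001 -0.002  0.001]
```

```bash
python3 -m pendant '[[0,0,-0.06,0,0,0,3.0],[0,0,-0.12,0,0,0,3.0],[0,0,-0.18,0,0,0,3.0],[0,0,-0.22,0,0,0,3.0],[0,0,-0.24,0,0,0,3.0]]'
python3 -m pendant '[[0,0,-0.03,0,0,0,3.0],[0,0,-0.05,0,0,0,3.0],[0,0,-0.07,0,0,0,3.0],[0,0,-0.07,0,0,0,3.0],[0,0,-0.07,0,0,0,3.0]]'
```

```text
time_s: 15.95
tcp_pos: [0.4939, 0.0322, 0.1807]
ee_rot: [-0.007, 0.007, -0.707, 0.707]
force: [0.8, -5.6, 0.4]
gripper_width: 0.354
time_s: 16.45
tcp_pos: [0.4938, 0.0324, 0.1807]
ee_rot: [-0.007, 0.007, -0.707, 0.707]
force: [0.9, -7.2, 2.1]
gripper_width: 0.349
```

```bash
python3 -m pendant '[[0,0,-0.03,0,0,0,3.0],[0,0,-0.06,0,0,0,3.0],[0,0,-0.08,0,0,0,3.0],[0,0,-0.08,0,0,0,3.0],[0,0,-0.08,0,0,0,3.0]]'
```

```text
time_s: 16.95
tcp_pos: [0.4936, 0.0326, 0.1807]
ee_rot: [-0.006, 0.007, -0.707, 0.708]
force: [1.2, -10.1, 2.6]
gripper_width: 0.353
```

Force rises to 10 N with almost no advance, so the row is seated. I'll back off gently and check.

```bash
python3 -m pendant '[[0,0,0.1,0,0,0,3.0],[0,0,0.4,0,0,0,3.0],[0,0,1.2,0,0,0,3.0],[0,0,2.4,0,0,0,3.0],[0,-0.5,4.5,0,0,0,3.0]]'
python3 -m pendant '[[0,-2.5,4.2,0,0,0,3.0],[0,-4.5,8.6,0,0,0,3.0],[0,-5.5,13.3,0,0,0,3.0],[0,-5.5,18,0,0,0,3.0],[0,-5.5,22,0,0,0,3.0]]'
python3 -m pendant '[[0,0,4,0,0,0,3.0],[0,0,6,0,0,0,3.0],[0,0,6,0,0,0,3.0],[0,0,6,0,0,0,3.0],[0,0,6,0,0,0,3.0]]'
python3 look.py 10 152
```

```text
time_s: 17.45
tcp_pos: [0.4948, -0.0114, 0.1853]
ee_rot: [-0.007, 0.008, -0.707, 0.707]
force: [0.6, -0.3, 0.3]
gripper_width: 0.352
time_s: 17.95
tcp_pos: [0.4987, -0.2339, 0.2413]
ee_rot: [-0.007, 0.006, -0.707, 0.707]
force: [1.1, 1.0, 0.1]
gripper_width: 0.352
time_s: 18.45
tcp_pos: [0.5, -0.2905, 0.2406]
ee_rot: [0.007, -0.007, 0.707, -0.707]
force: [-0.7, 0.2, -0.9]
gripper_width: 0.346
stop yaw 1.01 origin [491.66 152.12]
block 0 lat edge/label 492.56 492.70 rel axis 0.58 0.72
block 1 lat edge/label 492.46 492.70 rel axis -0.15 0.08
block 2 lat edge/label 492.69 492.71 rel axis -0.56 -0.54
front 0.9 [493.25 151.26]
rear 1.2 [492.75  43.98]
```

View pics/c10.png

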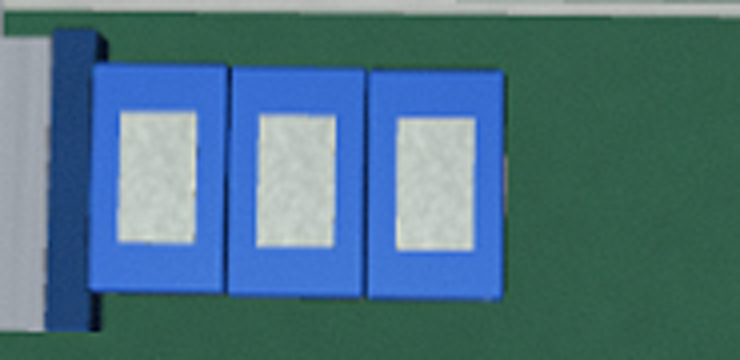

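View pics/s10.png

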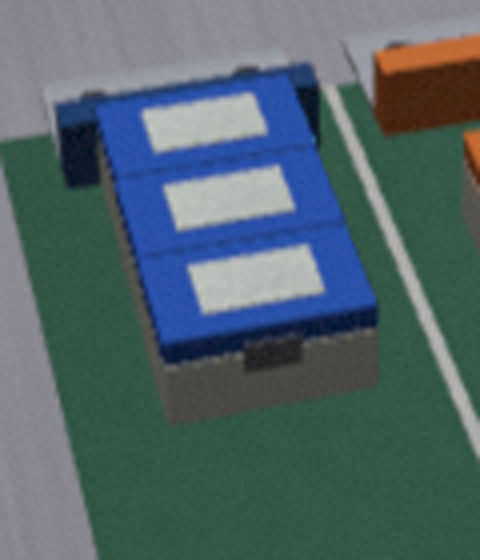

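```bash
python3 -c "
from workcell import arm
print(arm.job_done(), arm.state()['time_s'])"
```

```text
the job is handed in; nothing more can be done
the job is handed in; nothing more can be done
```

The row of three blue-lidded cassettes is now up against the blue stop, and I handed the job in at about 18.5 s. I pushed it from its rear face with the two fingertips held 30 mm apart, one either side of the grey catch. I turned the row about 2° as it went, to match the stop. I backed off twice on the way to check the line. The push force rose to about 10 N against the stop with almost no further travel.

My last check, from the top picture after backing off:

| Check | Result |
|---|---|
| Row yaw against stop yaw | about 1.0° (end faces 0.9° and 1.2°) against 1.0° |
| Offset from the stop's centre line, front / middle / rear | +0.6 / 0 / −0.55 mm |
| Row ends along the push direction | lid edges at y = 44.0 and 151.3 mm |
| Stop face | y = 152.1 mm |

- **Front gap:** it reads about 0.8 mm in the picture. The force rise says the front cassette is touching, and I put the difference down mainly to lid-edge measurement error.
- **Sideways stagger:** the cassettes step sideways by roughly 0.6 mm from one to the next. They already did at the start, and I did not correct it.
- **Surroundings:** the robot was well clear of everything at the end. I saw no sign that the orange pair or the red block had moved, but I did not measure them.

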